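Gauge the thickest offcut and hold the gauge up level

ROBOT

A 6-joint arm with a two-finger parallel gripper is mounted at the origin on a cart in front of the work surface, level with it; the furniture and walls round the work are solid. World frame = base frame: x ahead of the robot, y to its left, z up, the work surface at z = 0. Lengths are in m, angles in rad, forces in N, time in s.
With the tool pointing down it reaches from about 0.375 to 0.75 m from the base axis. Payload 9 kg.
Tool frame: the origin (TCP) lies between the finger pads; the fingertips stand 22 mm ahead of it and the grasp point (between the pads) lies 3 mm ahead of it (robot.tip_reach is the distance from the TCP to the fingertips, in m); z points along the fingers, y is the line along which they close (so a half turn about z gives the same grasp; the last joint's range is limited). The gripper opens to 85 mm and grips with 20 to 120 N. Pads are 22 mm wide; open, the fingers measure 114 mm over their backs; the gripper's body (76 mm by 85 mm) begins 54 mm behind the grasp point. The pads swing forward as they close: fully open they stand 13 mm farther back than shut.
Start: joints at [-1.529, 0.104, 0.097, 1.564, 0, 1.353], TCP at [0.154, -0.58, 0.253] pointing down, gripper open.
Joint ranges: [-2.99, 2.99], [-0.84, 1.86], [-1.1, 1.16], [-1.84, 2.11], [-1.51, 1.56], [-3.14, 3.14]. Speed limits (rad/s): [2.22, 2.22, 2.57, 3.14, 3.14, 3.14].

INTERFACE

Orientations are given as [roll, pitch, yaw] about the fixed x, y, z axes, in that order (R = Rz(yaw) Ry(pitch) Rx(roll)).
In Python, from cell import robot gives the robot as it stands.
- The arm moves only by the tool carry_out, never from a script. Its argument "steps" is a list of rows, each a list of 2 entries, a list of its own where there are three numbers: the shift along the tool's x, y, z in units of 50 mm (1.0 is 50 mm), then the turn about the tool's z in units of 6 degrees (1.0 is 6 degrees). A call has 1 to 12 rows; each row is the pose to reach, as a shift and turn from the pose commanded when the call began, along the tool's axes at that moment; what a row does not reach only later rows make up. A row lasts 1/10 s, in which the tool goes at most 50 mm and 8.59 degrees, less where a joint would pass 70% of its speed; a pose out of reach is approached as far as the arm can. A call with a gripper value outside its range is refused whole. "fingers" is the opening, from 0 (shut) to 1 (fully open), set as the call begins (left out, the last holds). The fingers move at their own pace and stop on an object; the grip force is fixed at half the most. Time passes only in rows, so rows that repeat a pose let the fingers close. It gives the time, the measured TCP pose, the force, the opening and the grip force at its end, in the units of the state.
- robot.get_state(): the state, without advancing time (a new reading comes with each control period).
- robot.snapshot(name): name is "scene" or "top" or "wrist"; returns a dict with "img" (384x512x3 uint8, red, green, blue), "depth" (384x512 float32, m along the optical axis (not along the pixel's ray), 0 where there is no reading), "vfov" (degrees; the focal length in pixels is half the picture's height over the tangent of half this angle, whatever the lens; pixels are square), "cx", "cy" (the principal point, pixels), "k1" (the pictures are not rectified: a ray, as slopes to the right and down, at radius r is drawn at 1 + k1 r^2 times it, then the intrinsics apply), "R" (3x3) and "t" (3): a world point X has camera coordinates R X + t. Camera axes: x right, y down, z forward; pixel columns grow to the right and rows downward; lengths in m; the calibration is good to about 2 mm. A picture is of the moment at which its call begins.
- robot.job_done(): hands the job in; it is judged then, once.
The state is a dict: "time_s": time; "qpos": joint angles; "joint_velocities": joint speeds; "joint_torque": joint torques, N m; "tool_pos": TCP position; "tool_rot": TCP orientation; "force": force on the tool from outside, world axes, zero at the start; "torque": the same for the moment, N m; "opening": finger opening in m; "finger_force": force on a finger pad.
Only numpy, scipy, OpenCV 4.12 (cv2) and the standard library are available. Lean on these libraries where they do the work, as an engineer would, in place of code of your own. Each camera call takes 0.05 s, during which the arm holds its last target. There are 200 camera calls.

TASK

Measure the thickest of the three pine offcuts with the bridge gauge: pick the gauge up by its handle, stand it astride the block with both legs on the worktop so that the sliding foot is pushed up by the block and shows its thickness. Then lift the gauge straight up off the block until its legs are at least 10 cm above the worktop, and finish still holding it there, level and steady over the block, with the reading kept. Leave the offcuts and the cork block where they lie.

Things in the scene. Friction and masses are not known exactly. Their poses are not given: they have to be found in the camera images.
- gauge: bridge gauge, about 0.4 kg, standing upright, works either way round. Two aluminium legs (14 x 34 mm in plan, 45 mm either side of the origin along x, 76 mm free between) carry a beam 104 mm (x) x 34 mm (y), 64 to 78 mm above the soles; dark wood handle on its middle; thin scale plate at x = +44 mm up to 132 mm high. Origin: level with the soles, midway between the legs; z up
- gauge_handle (a point): grip point of the gauge's handle, on its vertical centre line 106 mm above the soles; the handle is a rounded upright bar 30 mm (gauge x) x 20 mm (gauge y), from 82 to 130 mm above the soles: grip it across the 20 mm
- gauge_foot (a joint): height in m of the gauge's sliding foot above the soles, 0 (flush) to 0.05: the block's thickness when both legs stand on the worktop and the foot on the block. Starts between 0 and 0.012. Pushing it up takes about 3 N; it is lightly sprung downward, but a friction brake keeps it where it was pushed, so the reading stays when the gauge is lifted
- gauge_tip (a point): centre of the underside of the sliding foot (a steel disc 20 mm across, on the gauge's vertical centre line)
- offcut_thick: the thickest pine offcut, a block 45 mm (x) x 90 mm (y) x 38 mm high, lying loose; the gauge fits astride its 45 mm width only. Origin: centre of its underside, x across the width, y along the length
- offcut_short: short pine offcut, 38 x 60 x 19 mm (x, y, z), loose; not to be moved. Origin: centre of its underside
- offcut_long: long pine offcut, 40 x 120 x 20 mm (x, y, z), loose; not to be moved. Origin: centre of its underside
- cork_block: brown cork sanding block, 61 x 112 x 30 mm (x, y, z), loose, beyond the offcuts; not to be moved. Origin: centre of its underside
- cord (a point): a point 150 mm above the worktop on a fixed black lamp cord that hangs straight down to the worktop from high above; the whole arm must keep clear of it (stay nearer the robot when swinging past)

How it is judged:
On the way, in this order (a step that is already met when the one before it is completed fails the run):
1. the gauge stands astride the thick offcut, upright, its foot on the block and reading its thickness (value of joint gauge_foot between 0.0365 and 0.0395 m and height (world z) of gauge_tip between 0.0365 and 0.0395 m and height (world z) of gauge below 0.004 m and angle between gauge's own z axis and vertical below 0.06 rad and x of gauge_tip in the frame of offcut_thick between -0.022 and 0.022 m and y of gauge_tip in the frame of offcut_thick between -0.045 and 0.045 m), for 0.1 s.
2. the gauge is lifted clear of the block, gripped by the fingers (height (world z) of gauge above 0.06 m and contact force between gauge and offcut_thick below 0.1 N and contact force between the fingers and gauge above 2 N), for 0.1 s.
At the end, for the whole second after the job is handed in: gauge held at rest by the fingers, soles 95 to 350 mm up, within 50 mm sideways of the thick offcut's centre, under 0.06 rad off level, touching no block; foot reads 36.5 to 39.5 mm; thick offcut on the worktop; all offcuts and the cork block within 20 mm of their starts (value of joint gauge_foot between 0.0365 and 0.0395 m and height (world z) of gauge between 0.095 and 0.35 m and angle between gauge's own z axis and vertical below 0.06 rad and linear speed of gauge below 0.015 m/s and angular speed of gauge below 0.1 rad/s and horizontal distance between gauge and offcut_thick below 0.05 m and contact force between the fingers and gauge above 2 N and contact force between gauge and offcut_thick below 0.1 N and height (world z) of offcut_thick below 0.003 m and distance of each of offcut_thick, offcut_short, offcut_long, cork_block from where it was at the start of the episode below 0.02 m); the arm keeps its last pose, push and grip.
It fails at once if an offcut or the cork block is shifted by more than 20 mm (distance of any of offcut_thick, offcut_short, offcut_long, cork_block from where it was at the start of the episode above 0.02 m).
It also fails if it takes over 48 s, if anything falls off the work surface, if the arm or the gripper's body presses on something with over 40 N, if the wrist force passes 120 N, or if a joint passes its speed limit or range.

## Working session

There is one attempt and no reset: what is moved stays moved. The work goes in short steps, Python scripts to look and compute and a tool call to move; the robot and the scene stay as the last step left them, time stands still between calls to the robot, and variables do not carry over. Pictures are saved under pics/ and viewed, at most 10 in all, crops included, and the job is handed in when it is done.

Besides the shell and the picture viewer there is one more tool, called after "Request:" in YAML: its name, and indented under it one key for each argument. carry_out: Moves the arm, as the interface text tells. Its arguments: {"type":"object","properties":{"steps":{"type":"array"},"fingers":{"type":"number"}},"required":["steps"]}

```bash
mkdir -p pics; ls; python3 - <<'E'
from cell import robot
import cv2, numpy as np, pickle
print(robot.get_state())
d={}
for n in("scene","top"):
    s=robot.snapshot(n); d[n]=s
    cv2.imwrite(f"pics/{n}0.png",s["img"][:,:,::-1])
    print(n,s["vfov"],s["cx"],s["cy"],s["k1"],-s["R"].T@s["t"],s["R"])
pickle.dump(d,open("s0.pkl","wb"))
E
```

```text
pics
{'time_s': 0.0, 'qpos': array([-1.52867400e+00,  1.04703232e-01,  9.64387267e-02,  1.56389686e+00,
       -1.58062479e-05,  1.35313996e+00]), 'joint_velocities': array([ 0.00069327, -0.00051074, -0.00163576, -0.0009882 ,  0.00051805,
        0.00146641]), 'joint_torque': array([-2.17619622e-04, -5.56927443e+01,  5.03651297e+01,  1.65601820e-02,
       -2.92535733e-04, -2.24126531e-07]), 'tool_pos': array([ 0.15413653, -0.57953762,  0.2525032 ]), 'tool_rot': array([-3.14025641e+00, -2.79335532e-04,  2.59778518e-01]), 'force': array([-0.17450603,  0.67657735,  0.11644288]), 'torque': array([-0.08051987,  0.02432323, -0.04457414]), 'finger_force': 0.0, 'opening': 0.08522333782218737}
scene 52.813131249432026 252.66518077761435 190.20017146439557 -0.04868155847143902 [0.0017376  0.50198938 0.69521428] [[-0.55780136 -0.82990591 -0.0106688 ]
 [-0.55694309  0.38380464 -0.73655169]
 [ 0.61536334 -0.40490762 -0.67629711]]
top 49.703128739982525 257.5680156961389 187.5392554289971 0.018008764304477558 [0.42702309 0.15569049 1.20168271] [[ 0.00196194 -0.99999668 -0.00167311]
 [-0.99428511 -0.00177214 -0.10674257]
 [ 0.10673925  0.00187297 -0.99428528]]
```

View pics/scene0.png

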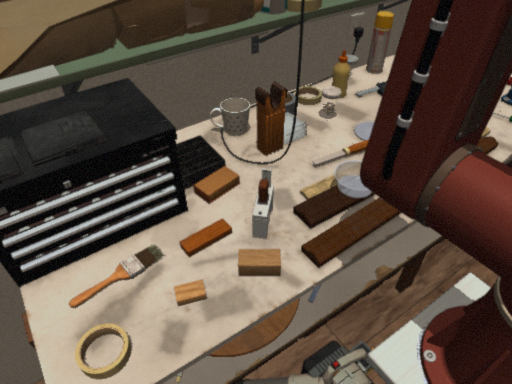

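View pics/top0.png

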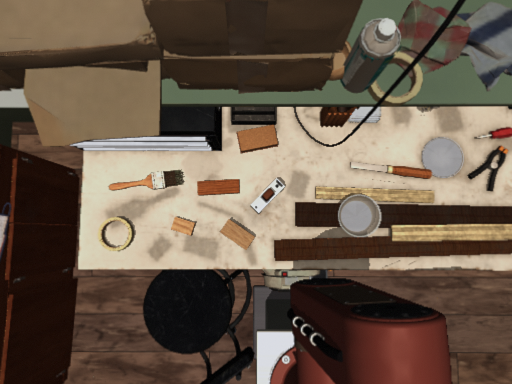

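The top view shows the gauge at (268,195), the thick offcut at (237,233), the short one at (183,226), the long one at (218,187) and the cork at (257,138). The cord runs from (460,0) to (385,100), at the far right. Next I measure from depth.

```bash
cat > h.py <<'E'
import numpy as np, cv2
def rays(s,uv):
    h=s["img"].shape[0]; f=h/2/np.tan(np.radians(s["vfov"]/2))
    d=(np.asarray(uv,float).reshape(-1,2)-[s["cx"],s["cy"]])/f
    u=d.copy()
    for _ in range(10): u=d/(1+s["k1"]*(u**2).sum(1,keepdims=True))
    return np.c_[u,np.ones(len(u))]
def cloud(s,box=None):
    H,W=s["depth"].shape; x0,y0,x1,y1=box or (0,0,W,H)
    v,u=np.mgrid[y0:y1,x0:x1]; z=s["depth"][y0:y1,x0:x1].ravel()
    uv=np.c_[u.ravel(),v.ravel()]; P=(rays(s,uv)*z[:,None]-s["t"])@s["R"]
    k=z>0
    return P[k],s["img"][uv[k,1],uv[k,0]],uv[k]
def onplane(s,uv,z):
    r=rays(s,uv)@s["R"]; c=-s["R"].T@s["t"]
    return c+r*((z-c[2])/r[:,2])[:,None]
def rect(P):
    (c,sz,a)=cv2.minAreaRect((P[:,:2]*1000).astype(np.float32)); 
    return np.round(c,1),np.round(sz,1),round(a,1)
E
python3 - <<'E'
import pickle; from h import *
d=pickle.load(open("s0.pkl","rb")); s=d["top"]
for n,b,lo,hi in(("thick",(212,208,264,258),.028,.05),("short",(165,212,202,242),.012,.03),("long",(192,172,246,202),.012,.03),("cork",(230,120,282,158),.022,.04),("gbeam",(244,170,294,220),.055,.09),("ghandle",(244,170,294,220),.115,.15)):
    P,c,uv=cloud(s,b); k=(P[:,2]>lo)&(P[:,2]<hi); Q=P[k]
    print(n,k.sum(),rect(Q),"zmed",np.median(Q[:,2]),"mean",Q.mean(0).round(4),"table",np.median(P[P[:,2]<.01,2]))
P,c,uv=cloud(d["scene"])
k=(P[:,2]>.03)&(P[:,2]<.6)&(c.max(1)<40)&(uv[:,0]>285)&(uv[:,0]<310)&(uv[:,1]<150)
for a,b in zip(uv[k][::12],P[k][::12]): print(a,b.round(3))
i=s["img"][160:260,200:300,::-1]; cv2.imwrite("pics/g.png",cv2.resize(i,(600,600),interpolation=2))
E
```

```text
thick 524 (array([450.2, 196.7]), array([ 89.5, 113.6]), 56.3) zmed 0.03741440848951394 mean [0.4222 0.215  0.0375] table -0.000992250458543309
short 286 (array([445.1, 371.4]), array([61.2, 37.9]), 72.7) zmed 0.018853186602744612 mean [0.4448 0.3706 0.0188] table -0.000939330116994687
long 587 (array([556.6, 271.8]), array([ 40.3, 119.5]), 3.5) zmed 0.019716416741967665 mean [0.5564 0.2719 0.0197] table -0.0007627804423517907
cork 868 (array([713.4, 165.3]), array([ 92.8, 124.7]), 11.8) zmed 0.030090116566139774 mean [0.701  0.1614 0.0301] table -0.0005321945232606134
gbeam 363 (array([527.1, 131.2]), array([ 32.9, 104.4]), 45.2) zmed 0.0776663955634049 mean [0.523  0.1341 0.0775] table -0.0009565372571368478
ghandle 105 (array([537.4, 120.3]), array([19.8, 60.5]), 44.7) zmed 0.12908742479494978 mean [0.5317 0.1267 0.1286] table -0.0009565372571368478
[302   0] [ 0.66  -0.062  0.446]
[302   6] [ 0.657 -0.061  0.435]
[301  11] [ 0.661 -0.062  0.424]
[303  15] [ 0.656 -0.064  0.416]
[301  19] [ 0.661 -0.063  0.406]
[303  21] [ 0.658 -0.067  0.402]
[298  23] [ 0.815 -0.186  0.33 ]
[296  24] [ 0.828 -0.19   0.323]
[294  25] [ 0.832 -0.187  0.32 ]
[287  27] [ 0.841 -0.17   0.315]
[300  29] [ 0.661 -0.062  0.385]
[301  34] [ 0.658 -0.064  0.374]
[301  40] [ 0.658 -0.065  0.361]
[300  46] [ 0.66  -0.065  0.346]
[300  51] [ 0.658 -0.065  0.335]
[300  57] [ 0.659 -0.067  0.32 ]
[298  63] [ 0.662 -0.064  0.305]
[299  68] [ 0.658 -0.065  0.294]
[299  74] [ 0.657 -0.066  0.279]
[298  79] [ 0.659 -0.066  0.265]
[297  85] [ 0.661 -0.065  0.249]
[298  91] [ 0.657 -0.067  0.234]
[296  96] [ 0.661 -0.064  0.219]
[297 101] [ 0.66  -0.069  0.204]
[296 106] [ 0.659 -0.066  0.191]
[294 114] [ 0.662 -0.063  0.167]
[292 132] [ 0.659 -0.058  0.116]
```

View pics/g.png

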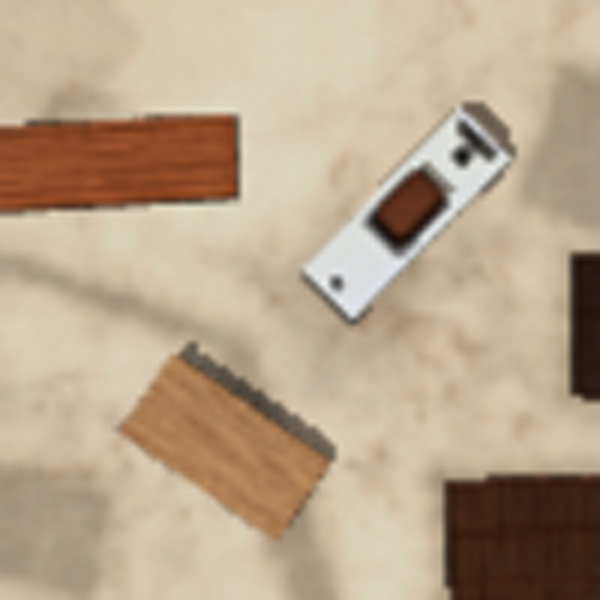

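```bash
python3 - <<'E'
import pickle; from h import *
d=pickle.load(open("s0.pkl","rb"))
c0=np.array([.427,.215])
for n in d:
    P,c,uv=cloud(d[n])
    k=(P[:,2]>.03)&(P[:,2]<.046)&(np.hypot(*(P[:,:2]-c0).T)<.06); print(n,"thick",rect(P[k]),P[k].mean(0).round(4))
    g=np.array([.527,.131]); r=np.hypot(*(P[:,:2]-g).T)
    k=(P[:,2]>.07)&(P[:,2]<.083)&(r<.058);print("beam",rect(P[k]),P[k].mean(0).round(4))
    k=(P[:,2]>.12)&(P[:,2]<.14)&(r<.025);print("handle",rect(P[k]),P[k].mean(0).round(4))
# tool axes in world
from cell import robot
from scipy.spatial.transform import Rotation as R
st=robot.get_state(); M=R.from_euler("xyz",st["tool_rot"]).as_matrix(); print(M.round(3))
for tgt in([.527,.131,.253],):
    print((M.T@(np.array(tgt)-st["tool_pos"])/.05).round(2))
E
```

```text
scene thick (array([419.1, 214. ]), array([90.1, 47.9]), 55.6) [0.4175 0.2155 0.0363]
beam (array([523.4, 131.7]), array([ 34.2, 103.6]), 45.2) [0.5091 0.1422 0.0769]
handle (array([523.7, 131.1]), array([19.3, 30.1]), 46.0) [0.5215 0.1332 0.127 ]
top thick (array([421.9, 215.6]), array([89.7, 44.9]), 55.9) [0.4217 0.2153 0.0376]
beam (array([527.1, 131.2]), array([ 32.9, 104.4]), 45.2) [0.5235 0.1337 0.0775]
handle (array([527. , 131.6]), array([18.6, 29.7]), 44.5) [0.5268 0.1316 0.1287]
[[ 0.966  0.257 -0.   ]
 [ 0.257 -0.966  0.001]
 [ 0.    -0.001 -1.   ]]
[ 1.086e+01 -1.182e+01  1.000e-02]
```

Request:
carry_out:
  steps:
    - [[0.6, -0.5, 0], -1]
    - [[1.2, -1.05, 0], -2]
    - [[1.85, -1.6, 0], -3]
    - [[2.5, -2.1, 0], -4]
    - [[3.1, -2.65, 0], -5]
    - [[3.7, -3.2, 0], -6]
    - [[4.35, -3.7, 0], -7]
    - [[5.0, -4.25, 0], -8]
    - [[5.6, -4.8, 0], -9]
    - [[6.2, -5.3, 0], -10]
    - [[6.8, -5.85, 0], -11]
    - [[7.4, -6.35, 0], -12]
  fingers: 1

```text
time_s: 1.3
tool_pos: [0.4307, -0.1763, 0.2531]
tool_rot: [-3.141, -0.0, 1.521]
force: [0.7, -0.3, -0.1]
opening: 0.0852
finger_force: 0.0
```

```bash
cat > rel.py <<'E'
import sys,numpy as np
from cell import robot
from scipy.spatial.transform import Rotation as R
def rel(tgt,xang):
    st=robot.get_state(); M=R.from_euler("xyz",st["tool_rot"]).as_matrix()
    a=np.degrees(np.arctan2(M[1,0],M[0,0]))
    print("pos",st["tool_pos"].round(4),"tilt",M[:,2].round(4),"yaw",a.round(2),"q6",st["qpos"][5].round(2),"op",st["opening"],"F",st["force"].round(1))
    print("units",(M.T@(np.array(tgt)-st["tool_pos"])/.05).round(3),"turn",(((a-xang+180)%360-180)/6).round(2))
if __name__=="__main__": rel([float(v) for v in sys.argv[1:4]],float(sys.argv[4]))
E
python3 rel.py .5255 .131 .253 135.2
```

```text
pos [ 0.4307 -0.1763  0.2531] tilt [-1.e-04  0.e+00 -1.e+00] yaw 87.13 q6 0.95 op 0.08522134114833067 F [ 0.7 -0.3 -0.1]
units [6.233e+00 1.587e+00 2.000e-03] turn -8.01
```

Request:
carry_out:
  steps:
    - [[0.6, 0.1, 0], -0.8]
    - [[1.2, 0.3, 0], -1.6]
    - [[1.9, 0.5, 0], -2.4]
    - [[2.5, 0.6, 0], -3.2]
    - [[3.1, 0.8, 0], -4]
    - [[3.8, 0.95, 0], -4.8]
    - [[4.4, 1.1, 0], -5.6]
    - [[5.0, 1.3, 0], -6.4]
    - [[5.6, 1.4, 0], -7.2]
    - [[6.0, 1.5, 0], -8]
    - [[6.23, 1.59, 0], -8]
    - [[6.23, 1.59, 0], -8]

```text
time_s: 2.5
tool_pos: [0.5266, 0.1296, 0.2528]
tool_rot: [-3.141, -0.0, 2.353]
force: [0.1, -0.0, 0.2]
opening: 0.0852
finger_force: 0.0
```

```bash
python3 rel.py .5255 .131 .105 135.2; python3 - <<'E'
from cell import robot
import cv2; from h import *
s=robot.snapshot("wrist"); cv2.imwrite("pics/w1.png",s["img"][:,:,::-1])
P,c,uv=cloud(s)
r=np.hypot(*(P[:,:2]-[.526,.131]).T)
k=(P[:,2]>.12)&(P[:,2]<.14)&(r<.025);print("handle",k.sum(),rect(P[k]) if k.sum()>3 else 0, np.median(P[k,2]))
k=(P[:,2]>.07)&(P[:,2]<.083)&(r<.06);print("beam",k.sum(),rect(P[k]) if k.sum()>3 else 0)
E
```

```text
pos [0.5266 0.1296 0.2528] tilt [-7.e-04 -0.e+00 -1.e+00] yaw 134.84 q6 0.79 op 0.08521772276634904 F [ 0.1 -0.   0.2]
units [0.034 0.007 2.956] turn -0.06
handle 957 (array([524.8, 130.3]), array([19.3, 30.6]), 44.7) 0.12897576593048588
beam 2890 (array([524.2, 130.6]), array([ 33.9, 103.3]), 45.8)
```

View pics/w1.png

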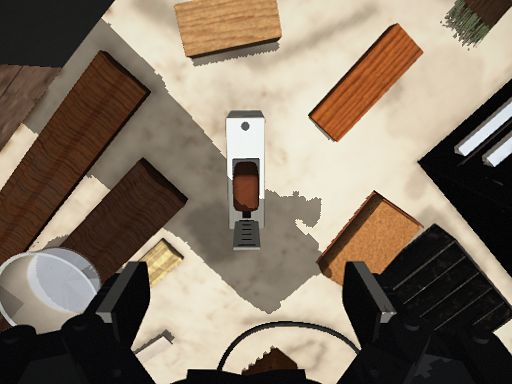

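The wrist picture shows the handle at about (246,190), midway between the fingers. The cork and long block are clear of them. Descending.

Request:
carry_out:
  steps:
    - [[0.03, 0, 0.5], -0.06]
    - [[0.03, 0, 1.0], -0.06]
    - [[0.03, 0, 1.5], -0.06]
    - [[0.03, 0, 2.0], -0.06]
    - [[0.03, 0, 2.4], -0.06]
    - [[0.03, 0, 2.7], -0.06]
    - [[0.03, 0, 2.87], -0.06]
    - [[0.03, 0, 2.87], -0.06]
    - [[0.03, 0, 2.87], -0.06]

```text
time_s: 3.45
tool_pos: [0.5259, 0.1295, 0.1106]
tool_rot: [3.141, 0.001, 2.36]
force: [0.1, 0.9, 0.2]
opening: 0.0856
finger_force: 0.0
```

Request:
carry_out:
  steps:
    - [[0, 0, 0], 0]
    - [[0, 0, 0], 0]
    - [[0, 0, 0], 0]
    - [[0, 0, 0], 0]
    - [[0, 0, 0], 0]
    - [[0, 0, 0], 0]
    - [[0, 0, 0], 0]
    - [[0, 0, 0], 0]
    - [[0, 0, 0], 0]
    - [[0, 0, 0], 0]
  fingers: 0

```text
time_s: 4.45
tool_pos: [0.5257, 0.1298, 0.11]
tool_rot: [3.141, 0.0, 2.36]
force: [0.4, 0.9, 4.3]
opening: 0.0197
finger_force: 59.7
```

Request:
carry_out:
  steps:
    - [[0, 0, -0.2], 0]
    - [[0, 0, -0.5], 0]
    - [[0, 0, -0.9], 0]
    - [[0, 0, -1.3], 0]
    - [[0, 0, -1.7], 0]
    - [[0, 0, -2.0], 0]
    - [[0, 0, -2.2], 0]
    - [[0, 0, -2.2], 0]
    - [[0, 0, -2.2], 0]

```text
time_s: 5.35
tool_pos: [0.5252, 0.1298, 0.2192]
tool_rot: [-3.141, -0.0, 2.36]
force: [-0.2, 0.7, -5.1]
opening: 0.0193
finger_force: 59.4
```

```bash
python3 - <<'E'
from cell import robot
import cv2; from h import *
st=robot.get_state(); print(st["tool_pos"],st["tool_rot"],st["force"],st["opening"])
for n in("wrist","top","scene"):
    s=robot.snapshot(n); cv2.imwrite(f"pics/{n}2.png",s["img"][:,:,::-1])
    P,c,uv=cloud(s); 
    k=(P[:,2]>.03)&(P[:,2]<.046)&(np.hypot(*(P[:,:2]-[.422,.2155]).T)<.06); print(n,k.sum(),"thick",rect(P[k]),P[k].mean(0).round(4))
    r=np.hypot(*(P[:,:2]-[.526,.130]).T)
    k=(P[:,2]>.175)&(P[:,2]<.2)&(r<.06)&(c.min(1)>100);print("beam",k.sum(),rect(P[k]) if k.sum()>3 else 0)
    Q=P[k]
    if len(Q)>50:
        A=np.c_[Q[:,:2]-[.526,.13],np.ones(len(Q))]; print("plane",np.linalg.lstsq(A,Q[:,2],rcond=None)[0].round(4))
E
```

```text
[0.52522287 0.12976756 0.21917331] [-3.14094136e+00 -4.67599541e-04  2.36046150e+00] [-0.22589398  0.71052542 -5.10132999] 0.01927246676461225
wrist 5103 thick (array([421.4, 212.4]), array([91. , 42.2]), 54.4) [0.4217 0.2079 0.0376]
beam 5414 (array([504.3, 149.6]), array([33.9, 48.2]), 45.5)
plane [ 0.0017 -0.0015  0.1868]
top 289 thick (array([430.6, 228.6]), array([58.4, 44.7]), 55.2) [0.4315 0.2325 0.0376]
beam 0 0
scene 812 thick (array([419.1, 214. ]), array([89.8, 47.4]), 56.2) [0.4175 0.2154 0.0363]
beam 202 (array([503.3, 150.2]), array([33.7, 45.8]), 44.8)
plane [ 0.024  -0.0038  0.1863]
```

View pics/scene2.png

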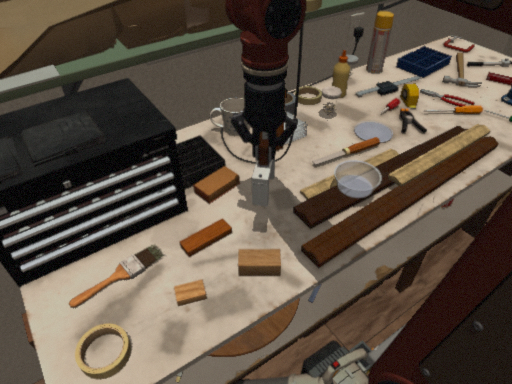

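The scene picture shows the gauge held upright at about (262,180), with all blocks still in place. Moving over the thick offcut at (260,262).

```bash
python3 rel.py .4202 .2138 .219 145.9
```

```text
pos [0.5249 0.1298 0.2186] tilt [-1.8e-03 -1.0e-04 -1.0e+00] yaw 135.24 q6 0.78 op 0.018825312553393297 F [ 0.   0.1 -5.5]
units [ 2.67  -0.281 -0.004] turn -1.78
```

Request:
carry_out:
  steps:
    - [[0.2, 0, 0], -0.1]
    - [[0.6, -0.05, 0], -0.4]
    - [[1.0, -0.1, 0], -0.7]
    - [[1.4, -0.15, 0], -1.0]
    - [[1.8, -0.2, 0], -1.3]
    - [[2.2, -0.24, 0], -1.5]
    - [[2.5, -0.27, 0], -1.7]
    - [[2.67, -0.28, 0], -1.78]
    - [[2.67, -0.28, 0], -1.78]
    - [[2.67, -0.28, 0], -1.78]

```text
time_s: 6.5
tool_pos: [0.4211, 0.2137, 0.2197]
tool_rot: [-3.142, 0.001, 2.547]
force: [0.8, -0.5, -5.3]
opening: 0.0192
finger_force: 59.3
```

```bash
python3 rel.py .4202 .2138 .11 145.9; python3 - <<'E'
from cell import robot
import cv2; from h import *
o=[]
for n in("wrist","scene"):
    s=robot.snapshot(n); P,c,uv=cloud(s)
    r=np.hypot(*(P[:,:2]-[.42,.2138]).T)
    k=(P[:,2]>.175)&(P[:,2]<.2)&(r<.065)&(c.min(1)>100);print(n,"beam",k.sum(),rect(P[k]))
    im=s["img"][:,:,::-1]
    if n=="wrist": im=im[0:384,100:400]
    else: im=cv2.resize(im[150:310,180:340],(384,384),interpolation=2)
    o.append(im)
cv2.imwrite("pics/p3.png",np.hstack(o))
E
```

```text
pos [0.4211 0.2137 0.2197] tilt [ 4.e-04 -3.e-04 -1.e+00] yaw 145.92 q6 0.79 op 0.01923239594753615 F [ 0.8 -0.5 -5.3]
units [ 0.017 -0.008  2.195] turn 0.0
wrist beam 5399 (array([396.8, 229.5]), array([34.1, 48.1]), 56.1)
scene beam 318 (array([399.5, 227.2]), array([32.9, 55.2]), 56.4)
```

View pics/p3.png

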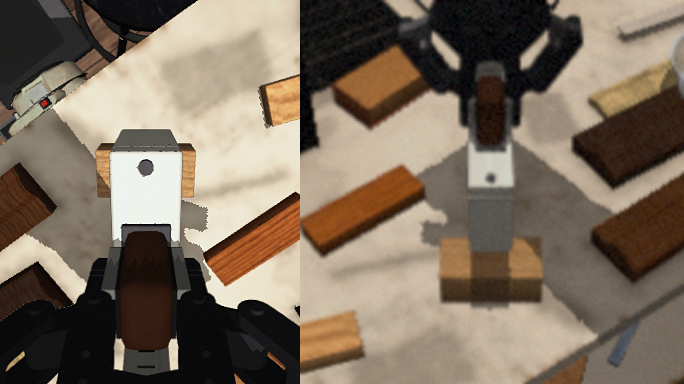

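Left part: the block's ends show evenly either side of the gauge (columns 97–111 and 180–195). Right part: it stands over the middle of the block. Lowering.

Request:
carry_out:
  steps:
    - [[0.02, 0, 0.3], 0]
    - [[0.02, 0, 0.7], 0]
    - [[0.02, 0, 1.1], 0]
    - [[0.02, 0, 1.4], 0]
    - [[0.02, 0, 1.6], 0]
    - [[0.02, 0, 1.8], 0]
    - [[0.02, 0, 1.95], 0]
    - [[0.02, 0, 2.05], 0]
    - [[0.02, 0, 2.1], 0]
    - [[0.02, 0, 2.1], 0]
    - [[0.02, 0, 2.1], 0]

```text
time_s: 7.7
tool_pos: [0.4202, 0.2145, 0.115]
tool_rot: [3.141, 0.0, 2.547]
force: [-0.4, -0.1, -4.7]
opening: 0.0194
finger_force: 59.2
```

Request:
carry_out:
  steps:
    - [[0, 0, 0.03], 0]
    - [[0, 0, 0.06], 0]
    - [[0, 0, 0.09], 0]
    - [[0, 0, 0.11], 0]
    - [[0, 0, 0.13], 0]
    - [[0, 0, 0.15], 0]
    - [[0, 0, 0.15], 0]
    - [[0, 0, 0.15], 0]

```text
time_s: 8.5
tool_pos: [0.4206, 0.2147, 0.11]
tool_rot: [3.14, 0.002, 2.547]
force: [-7.7, -0.9, 21.3]
opening: 0.0192
finger_force: 62.8
```

```bash
python3 rel.py .4202 .2138 .11 145.9; python3 - <<'E'
from cell import robot
import cv2; from h import *
o=[]
for n in("wrist","scene"):
    s=robot.snapshot(n); P,c,uv=cloud(s)
    r=np.hypot(*(P[:,:2]-[.42,.2138]).T)
    k=(P[:,2]>.065)&(P[:,2]<.088)&(r<.065)&(c.min(1)>100);print(n,"beam",k.sum(),rect(P[k]),np.median(P[k,2]))
    k=(P[:,2]>.03)&(P[:,2]<.046)&(r<.06);print("thick",k.sum(),rect(P[k]))
    im=s["img"][:,:,::-1]
    if n=="wrist": im=im[0:384,100:400]
    else: im=cv2.resize(im[180:300,200:320],(384,384),interpolation=2)
    o.append(im)
cv2.imwrite("pics/p4.png",np.hstack(o))
E
```

```text
pos [0.4206 0.2147 0.11  ] tilt [ 2.3e-03  4.0e-04 -1.0e+00] yaw 145.94 q6 0.79 op 0.019195183146106146 F [-7.7 -0.9 21.3]
units [-0.003 -0.019 -0.   ] turn 0.01
wrist beam 5386 (array([396.3, 230.6]), array([34. , 48.3]), 56.2) 0.07763895093139059
thick 5686 (array([406.7, 222.4]), array([90.5, 74.9]), 55.9)
scene beam 290 (array([395.9, 229.7]), array([32.1, 50.7]), 56.1) 0.07670605982943227
thick 563 (array([407.2, 221.8]), array([89.9, 75.5]), 56.4)
```

View pics/p4.png

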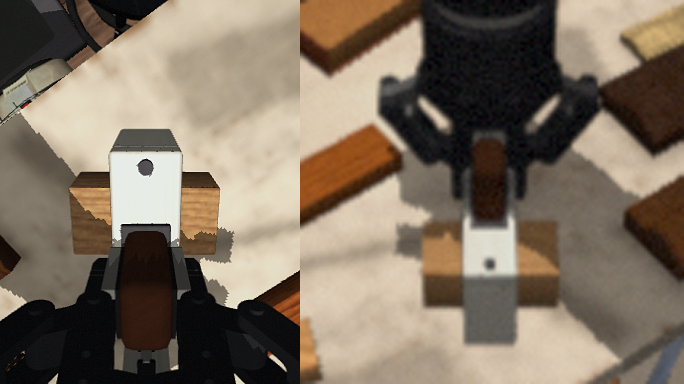

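The gauge stands astride the block: leg on the table at (490,340), block either side, beam at 77.6 mm, about 26 N down. Lifting.

Request:
carry_out:
  steps:
    - [[0, 0, 0], 0]
    - [[0, 0, -0.1], 0]
    - [[0, 0, -0.25], 0]
    - [[0, 0, -0.5], 0]
    - [[0, 0, -0.8], 0]
    - [[0, 0, -1.1], 0]
    - [[0, 0, -1.5], 0]
    - [[0, 0, -1.9], 0]
    - [[0, 0, -2.2], 0]
    - [[0, 0, -2.4], 0]
    - [[0, 0, -2.5], 0]
    - [[0, 0, -2.5], 0]

```text
time_s: 9.8
tool_pos: [0.4201, 0.2144, 0.2326]
tool_rot: [3.141, 0.0, 2.547]
force: [-0.9, -0.8, -4.9]
opening: 0.0187
finger_force: 59.4
```

Request:
carry_out:
  steps:
    - [[0, 0, 0], 0]
    - [[0, 0, 0], 0]
    - [[0, 0, 0], 0]
    - [[0, 0, 0], 0]
    - [[0, 0, 0], 0]
    - [[0, 0, 0], 0]

```text
time_s: 10.4
tool_pos: [0.4199, 0.2144, 0.2322]
tool_rot: [-3.141, -0.0, 2.547]
force: [0.5, 0.7, -4.8]
opening: 0.0191
finger_force: 59.4
```

```bash
python3 rel.py .4202 .2138 .11 145.9; python3 - <<'E'
from cell import robot
import cv2; from h import *
o=[]
for n in("wrist","scene"):
    s=robot.snapshot(n); P,c,uv=cloud(s)
    r=np.hypot(*(P[:,:2]-[.42,.2138]).T)
    k=(P[:,2]>.18)&(P[:,2]<.21)&(r<.065)&(c.min(1)>100);Q=P[k];print(n,"beam",k.sum(),rect(Q),np.median(Q[:,2]),np.linalg.lstsq(np.c_[Q[:,:2]-[.42,.21],np.ones(len(Q))],Q[:,2],rcond=None)[0].round(4))
    k=(P[:,2]>.03)&(P[:,2]<.046)&(r<.07);print("thick",k.sum(),rect(P[k]))
    im=s["img"][:,:,::-1]
    if n=="wrist": im=im[0:384,100:400]
    else: im=cv2.resize(im[140:300,190:350],(384,384),interpolation=2)
    o.append(im)
cv2.imwrite("pics/p5.png",np.hstack(o))
E
```

```text
pos [0.4199 0.2144 0.2322] tilt [-1.e-04 -1.e-04 -1.e+00] yaw 145.93 q6 0.79 op 0.019133001334583108 F [ 0.5  0.7 -4.8]
units [-0.012 -0.006  2.444] turn 0.0
wrist beam 5473 (array([395.9, 230.1]), array([33.9, 48.7]), 56.2) 0.19980458351531674 [ 0.0184 -0.0114  0.2004]
thick 1038 (array([419. , 214.1]), array([90.3, 45.4]), 55.7)
scene beam 313 (array([398.2, 227.9]), array([32.8, 54.8]), 56.4) 0.19912671769412305 [0.0154 0.0076 0.1993]
thick 755 (array([419. , 214.3]), array([90.1, 48.7]), 55.3)
```

View pics/p5.png

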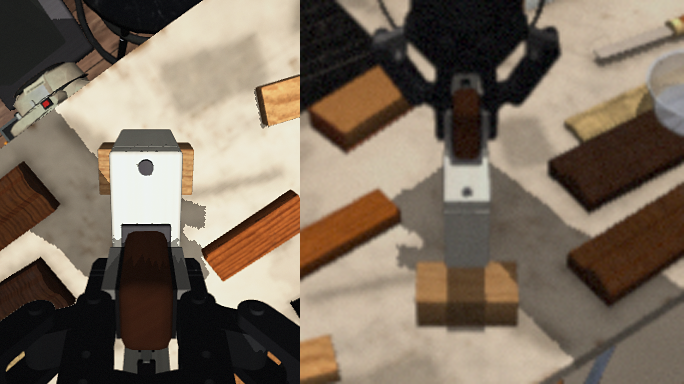

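The gauge hangs level over the block (beam at 200 mm, so the soles are about 122 mm up), and the block has not moved. Handing in.

```bash
python3 -c "
from cell import robot
print(robot.job_done())"
```

```text
the job is handed in; nothing more can be done
None
```

I stood the gauge astride the thick offcut with both legs on the worktop, lifted it straight up, and handed the job in with it held level about 122 mm over the block. The offcut had not shifted; I did not read the foot's height directly, and the hand-in returned no verdict.

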